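# Load the flow cell into the meter dock and lock it

## Robot

A 6-joint arm with a two-finger parallel gripper is mounted at the origin on the work surface. World frame = base frame: x ahead of the robot, y to its left, z up, the work surface at z = 0. Lengths are in m, angles in rad, forces in N, time in s.
With the tool pointing down it reaches from about 0.25 to 0.725 m from the base axis. Payload 4 kg.
Tool frame: the origin (TCP) lies at the very end of the fingers, on their centre line; the grasp point (between the pads) lies 19 mm behind it; z points along the fingers, y is the direction in which the jaws open and shut (so a half turn about z gives the same grasp; the last joint's range is limited). The gripper opens to 85 mm and grips with 20 to 120 N. Pads are 22 mm wide; open, the fingers measure 114 mm over their backs; the gripper's body (76 mm by 85 mm) begins 54 mm behind the grasp point. The pads swing forward as they close: fully open they stand 13 mm farther back than shut.
Start: joints at [1.211, 0.241, 0.005, 1.335, 0, 1.571], TCP at [0.176, 0.468, 0.231] pointing down, gripper open.
Joint ranges: [-2.72, 2.72], [-1.05, 1.87], [-1.09, 1.28], [-1.99, 2.15], [-1.42, 1.44], [-3.14, 3.14]. Speed limits (rad/s): [2.79, 2.79, 3.14, 3.14, 3.14, 3.14].

## Interface

Orientations are given as a unit quaternion [x, y, z, w].
In Python, from workcell import bot gives the robot as it stands.
- The arm moves only by the shell command python3 -m crank 'ROWS'. ROWS is JSON, a list that holds one entry, the list of rows, each a list of 5 numbers: the shift along the tool's x, y, z in mm, then the turn about the tool's z in degrees, then the closure in counts, from 0 (fully open) to 255 (shut). In form: [[[tx, ty, tz, turn, grip], ...]]. A call has 1 to 12 rows; each row shifts and turns the pose as measured when the row begins, along the tool's axes as they then stand; what a row does not reach is not made up. A row lasts 1/8 s, in which the tool goes at most 62.5 mm and 10.7 degrees, less where a joint would pass 70% of its speed; a pose out of reach is approached as far as the arm can. A call is refused whole if a number of a shift passes 62.5 or a number of a turn 10.7, either way. A call with a gripper value outside its range is refused whole. The fingers move at their own pace and stop on an object; the grip force is fixed at half the most. Time passes only in rows, so rows that do not move let the fingers close. It gives the time, the measured TCP pose, the force and the opening at its end, in the units of the state.
- bot.get_obs(): the state, without advancing time (a new reading comes with each control period).
- bot.camera(name): name is "scene" or "top" or "wrist"; returns a dict with "img" (400x640x3 uint8, blue, green, red), "depth" (400x640 float32, m along the optical axis (not along the pixel's ray), 0 where there is no reading), "fx", "fy", "cx", "cy" (pixels), "D" ([k1, k2, p1, p2, k3] as OpenCV has them; the pictures are not rectified), "R" (3x3) and "t" (3): a world point X has camera coordinates R X + t; the wrist camera has in their place "T_tool_cam" (4x4, takes a point from camera to tool coordinates, whose origin is the TCP and whose axes are the flange's). Camera axes: x right, y down, z forward; pixel columns grow to the right and rows downward; lengths in m; the calibration is good to about 2 mm. A picture is of the moment at which its call begins: read the wrist's pose just before it.
- bot.job_done(): hands the job in, once; it reports no verdict.
The state is a dict: "clock": time; "joint_pos": joint angles; "joint_vel": joint speeds; "tau": joint torques, N m; "eef_pos": TCP position; "tool_rot": TCP orientation; "ft_force": force on the tool from outside, world axes, zero at the start; "ft_torque": the same for the moment, N m; "grip_width": finger opening in m.
Only numpy, scipy, OpenCV 4.12 (cv2) and the standard library are available. Lean on these libraries where they do the work, as an engineer would, in place of code of your own. Each camera call takes 0.05 s, during which the arm holds its last target.

## Task

Load the meter: swing the dock's locking lever fully open, lower the short grey flow cell gently into the dock's pocket until it sits fully home, then swing the lever shut over it and let go. The long cell does not fit; leave it and the bottle, beaker and jar where they stand.

Things in the scene. Friction and masses are not known exactly. Their poses are not given: they have to be found in the camera images.
- dock: Cell dock of a benchtop meter, fixed to the bench, its place and yaw vary. Origin: centre of the dock plate's underside, on the bench, directly under the pocket's centre; z up. Aluminium plate 100 (x) x 165 (y) x 30 mm high, with the pocket open at its top face (30 mm above the bench). A white meter housing 130 x 110 x 72 mm high stands at the plate's +y end (dock y from 82 to 193 mm); a steel lever post (20 mm thick) stands on the plate at y = +62 mm.
- pocket (a point): Centre of the pocket's floor, 10 mm above the bench; axes as the dock's. The pocket is 33 mm (x) by 59 mm (y), 20 mm deep, with a small lead-in bevel round its mouth: 1.5 mm play on each side of the short cell. The cell may go in either way round. A seated cell stands 30 mm proud of the plate, its top 60 mm above the bench.
- lever_hinge (a point): Point on the vertical axis of the locking lever, 66.5 mm above the bench, at dock x = 0, y = +62 mm; fixed, axes as the dock's.
- lever_knob (a point): Centre (half-way up) of the lever's upright black knob: a cylinder 18 mm in diameter and 30 mm high (from 70.5 to 100.5 mm above the bench), at 105 mm from the hinge axis. The lever itself is a flat horizontal steel bar 14 mm wide, 8 mm thick, from 62.5 to 70.5 mm above the bench, so that it passes 2.5 mm above a fully seated cell and is stopped by one that is not seated. The point's -y axis points from hinge to knob.
- lever (a joint): Angle of the locking lever, rad: 0 = shut (it points along the dock's -y, over the length of the pocket, against a stop), growing as it swings counter-clockwise seen from above, towards the dock's +x; 1.75 = fully open, against its stop. It starts part-way shut, in the way over the pocket. Stiff hinge: it stays where it is left and takes about 1 N at the knob.
- short_cell_mid (a point): Centre (half-way up) of the short flow cell, the one to load: a loose upright grey plastic block 30 (x) x 56 (y) x 50 mm high, about 0.12 kg, with a steel nipple (6 mm thick, 7 mm long) in the middle of each end face (+y and -y), 40 mm above its underside. It starts upright on the bench; grip it across its 30 mm width (its x).
- long_cell_mid (a point): Centre (half-way up) of the long flow cell, to be left alone: as the short one but 84 mm long (y). The two may have changed places.
- bottle_mid (a point): White plastic bottle, upright, 64 mm in diameter, 130 mm high; point half-way up. Leave alone.
- beaker_mid (a point): Clear plastic beaker, upright, 84 mm in diameter at the rim, 100 mm high; point half-way up. Leave alone.
- jar_mid (a point): Small amber jar, upright, 48 mm in diameter, 60 mm high; point half-way up. Leave alone.

How it is judged:
On the way, in this order (a step that is already met when the one before it is completed fails the run):
1. the lever is swung fully open (past 1.4 rad) (value of joint lever above 1.4 rad), for 0.2 s.
2. the short cell sits fully home in the pocket, with the lever still open (z of short_cell_mid in the frame of dock below 0.0375 m and horizontal distance between short_cell_mid and pocket below 0.005 m and angle between short_cell_mid's own z axis and vertical below 0.06 rad and angle between the y axis of short_cell_mid and the y axis of dock, either way round below 0.1 rad and value of joint lever above 1 rad), for 0.2 s.
3. the lever is swung shut over the seated cell (z of short_cell_mid in the frame of dock below 0.0375 m and horizontal distance between short_cell_mid and pocket below 0.005 m and angle between short_cell_mid's own z axis and vertical below 0.06 rad and angle between the y axis of short_cell_mid and the y axis of dock, either way round below 0.1 rad and value of joint lever below 0.12 rad), for 0.2 s.
At the end, for the whole second after the job is handed in: The short cell is upright in the pocket, within 2.5 mm of full depth, within 5 mm of the pocket's centre and 0.1 rad of its direction, at rest; the lever is shut to within 0.12 rad of its stop (all of step 3 and linear speed of short_cell below 0.02 m/s); the robot touches nothing.
It fails at once if the long cell, the bottle, the beaker or the jar is moved by more than 20 mm (distance of any of long_cell_mid, bottle_mid, beaker_mid, jar_mid from where it was at the start of the episode above 0.02 m).
It fails at once if the cell is dropped or rammed into the dock (more than 60 N between them) (contact force between short_cell and dock above 60 N).
It also fails if it takes over 72 s, if anything falls off the work surface, if the arm or the gripper's body presses on something with over 40 N, if the wrist force passes 120 N, or if a joint passes its speed limit or range.

## Working session

There is one attempt and no reset: what is moved stays moved. The work goes in short steps, Python scripts to look and compute and a shell command to move; the robot and the scene stay as the last step left them, time stands still between calls to the robot, and variables do not carry over. Pictures are saved under pics/ and viewed, and the job is handed in when it is done.

```bash
ls; mkdir -p pics
cat > h.py <<'E'
import numpy as np, cv2
from workcell import bot
from scipy.spatial.transform import Rotation as R
def save(name,fn):
    c=bot.camera(name); cv2.imwrite('pics/'+fn+'.png',c['img']); np.savez('pics/'+fn+'.npz',**{k:np.array(v) for k,v in c.items()}); return c
def K(c): return np.array([[c['fx'],0,c['cx']],[0,c['fy'],c['cy']],[0,0,1]],float)
def cloud(c):
    h,w=c['depth'].shape
    u,v=np.meshgrid(np.arange(w),np.arange(h))
    p=cv2.undistortPoints(np.stack([u,v],-1).reshape(-1,1,2).astype(np.float64),K(c),np.array(c['D'],float)).reshape(h,w,2)
    X=np.dstack([p,np.ones((h,w))])*c['depth'][...,None]
    return (X-np.array(c['t']))@np.array(c['R'])
def pix_at_z(c,uv,z):
    p=cv2.undistortPoints(np.array(uv,float).reshape(-1,1,2),K(c),np.array(c['D'],float)).reshape(-1,2)
    d=np.c_[p,np.ones(len(p))]@np.array(c['R']); o=-np.array(c['R']).T@np.array(c['t'])
    return o+d*((z-o[2])/d[:,2])[:,None]
E
python3 - <<'E'
from h import *
o=bot.get_obs(); print(o)
a=save('top','top0'); b=save('scene','scene0')
for c in(a,b): print(c['t'],np.array(c['R']).round(2).tolist(),c['fx'])
E
```

```text
pics
{'clock': 0.0, 'joint_pos': array([ 1.21102489e+00,  2.41430767e-01,  3.72489537e-03,  1.33520588e+00,
       -2.15703979e-05,  1.57082716e+00]), 'joint_vel': array([ 1.02949155e-03, -3.28843057e-04,  1.67697657e-03, -2.47703342e-05,
        1.36616932e-04,  2.63323235e-04]), 'tau': array([ 6.68628072e-04, -3.72314751e+01,  2.52409691e+01,  1.70680799e-02,
        9.07633307e-06,  1.19352837e-06]), 'eef_pos': array([0.17581284, 0.4673923 , 0.23040434]), 'tool_rot': array([ 1.78932192e-01,  9.83860840e-01, -1.04257733e-03, -1.78615565e-04]), 'ft_force': array([ 0.54206614,  0.915503  , -0.39322561]), 'ft_torque': array([0.00322614, 0.01726553, 0.04203701]), 'grip_width': 0.08532811441136232}
[-0.10643558  0.61544301  0.77365832] [[0.15, -0.99, 0.0], [-0.97, -0.15, -0.21], [0.21, 0.03, -0.98]] 479.811650990897
[ 0.53233523 -0.13074644  1.08040159] [[-0.85, 0.53, 0.01], [0.38, 0.63, -0.68], [-0.37, -0.57, -0.74]] 381.4900562091645
```

View pics/top0.png

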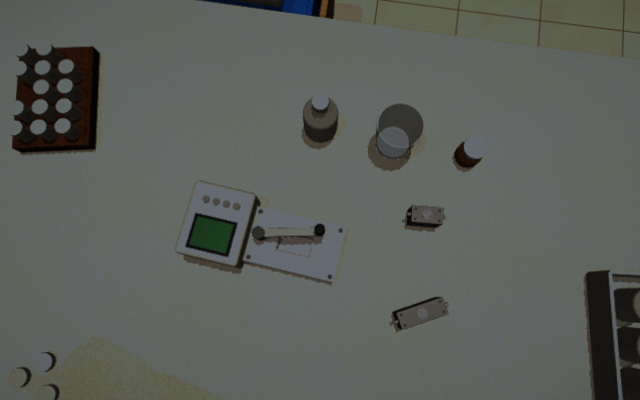

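View pics/scene0.png

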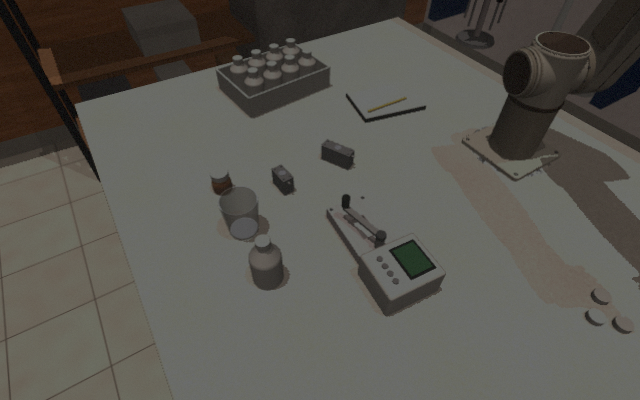

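Run:
```python
from h import *
c=dict(np.load('pics/top0.npz'))
im=c['img'];cr=im[170:340,170:460]; cr=cv2.convertScaleAbs(cr,alpha=1.8); cv2.imwrite('pics/crop0.png',cv2.resize(cr,None,fx=2.75,fy=2.75,interpolation=cv2.INTER_CUBIC))
P=cloud(c)
print(-c['R'].T@c['t'])
for n,(u,v) in dict(bench=(350,330),knob=(319,229),hinge=(259,233),plate=(330,260),cellA=(427,214),cellB=(421,313),house=(230,200),jar=(474,146),bottle=(320,103),beaker=(394,140)).items():
    print(n,P[v,u].round(4))
```

```text
[ 0.45106238 -0.03744032  0.88531733]
bench [ 0.3975 -0.0941  0.0012]
knob [ 0.5539 -0.0156  0.1023]
hinge [0.5359 0.0849 0.0739]
plate [ 0.5116 -0.041   0.0328]
cellA [ 0.6155 -0.1984  0.0494]
cellB [ 0.4456 -0.2058  0.0494]
house [0.5848 0.1445 0.0728]
jar [ 0.7486 -0.2664  0.061 ]
bottle [0.7618 0.0141 0.1267]
beaker [ 0.7583 -0.1295  0.0043]
```

View pics/crop0.png

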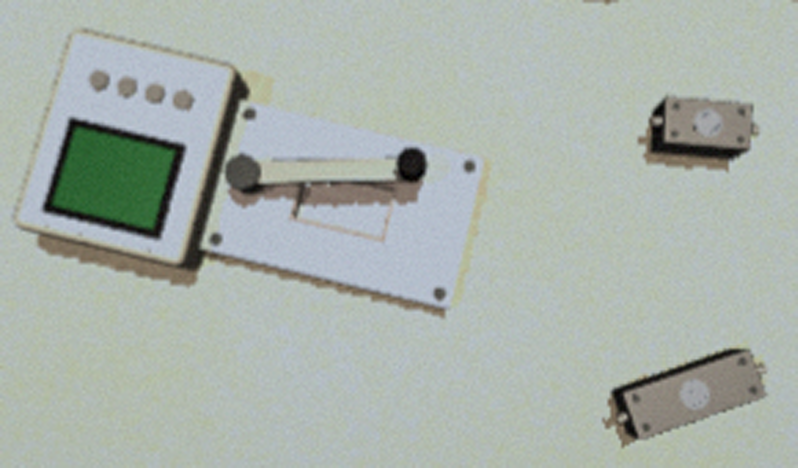

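Run:
```python
from h import *
c=dict(np.load('pics/top0.npz'))
P=cloud(c); z=P[...,2]
def comp(lo,hi,seed,name):
    m=((z>lo)&(z<hi)).astype(np.uint8)
    n,l=cv2.connectedComponents(m); s=l[seed[1],seed[0]]
    pts=P[l==s][:,:2].astype(np.float32)*1000
    r=cv2.minAreaRect(pts); print(name,s,len(pts),np.round(r[0],1),np.round(r[1],1),round(r[2],2),'zmed',np.median(z[l==s]).round(4), 'mean',pts.mean(0))
comp(.022,.04,(330,260),'plate'); comp(.06,.085,(230,200),'house')
comp(.04,.06,(427,214),'A');comp(.04,.06,(421,313),'B'); comp(.09,.115,(319,229),'knob');comp(.065,.085,(259,233),'hinge+lever')
def cp(l): return [(170+x/2.75,170+y/2.75) for x,y in l]   # crop->pix (approx, half-pixel ignored)
print('screws',pix_at_z(c,cp([(249,113),(470,166),(440,293),(216,239)]),.030).round(4)[:,:2], pix_at_z(c,cp([(249,113),(470,166),(440,293),(216,239)]),.030).mean(0))
print('pocketcorners(-x side: +y,-y)',pix_at_z(c,cp([(293,217),(383,241)]),.03).round(4))
print('A corners',pix_at_z(c,cp([(667,96),(752,99),(750,150),(664,147)]),.05).round(4))
print('A disc',pix_at_z(c,cp([(708,124)]),.05).round(4))
print('hinge',pix_at_z(c,cp([(242,172)]),.0745),'knob',pix_at_z(c,cp([(411,164)]),.1005))
```

```text
plate 11 4062 [530.3  26.6] [167.  125.8] 84.59 zmed 0.0298 mean [527.4429    24.504166]
house 26 4822 [543.  162.2] [110.8 130. ] 84.82 zmed 0.0723 mean [541.3062  160.31194]
A 35 582 [ 614.3 -197.8] [30.6 69.4] 4.11 zmed 0.0496 mean [ 613.41895 -197.3177 ]
B 51 951 [ 445.9 -207.4] [30.1 97. ] 26.98 zmed 0.0497 mean [ 445.76523 -206.62366]
knob 3 94 [554.3 -15.5] [16.5 16.5] 9.26 zmed 0.1 mean [554.1014   -16.149033]
hinge+lever 26 565 [542.7  36.4] [ 20.4 122.5] 7.7 zmed 0.0708 mean [543.28345  45.95127]
screws [[ 0.58    0.0958]
 [ 0.5668 -0.0527]
 [ 0.4833 -0.0453]
 [ 0.4959  0.1023]] [0.53150721 0.02501063 0.03      ]
pocketcorners(-x side: +y,-y) [[ 0.5171  0.0557  0.03  ]
 [ 0.5105 -0.0042  0.03  ]]
A corners [[ 0.6278 -0.1714  0.05  ]
 [ 0.634  -0.2255  0.05  ]
 [ 0.6009 -0.2275  0.05  ]
 [ 0.5946 -0.1731  0.05  ]]
A disc [[ 0.6136 -0.1993  0.05  ]]
hinge [[0.53629633 0.08660471 0.0745    ]] knob [[ 0.55325272 -0.01639982  0.1005    ]]
```

```bash
cat >> h.py <<'E'
def st(p=True):
    o=bot.get_obs(); M=R.from_quat(o['tool_rot']).as_matrix()
    ya=np.degrees(np.arctan2(M[1,1],M[0,1]))
    if p: print('t %.2f'%o['clock'],'tcp',(o['eef_pos']*1e3).round(1),'yang %.2f'%ya,'tilt',(M[:,2]).round(3),'F',o['ft_force'].round(1),'w %.1f'%(o['grip_width']*1e3),'q',o['joint_pos'].round(2))
    return o,M,ya
def plan(way,start=None):
    """way: list of (x,y,z mm, yang deg) per row; prints tool rows"""
    o,M,ya=st(); p=o['eef_pos']*1e3
    for (x,y,z,a) in way:
        t=-(a-ya)   # turn about tool z (down)
        d=np.array([x,y,z])-p
        yd=np.array([np.cos(np.radians(ya)),np.sin(np.radians(ya)),0]); zd=np.array([0,0,-1.]); xd=np.cross(yd,zd)
        print('[%.1f,%.1f,%.1f,%.1f]'%(d@xd,d@yd,d@zd,t),end=', ')
        p=np.array([x,y,z],float); ya=a
    print()
def lin(a,b,n): 
    a,b=np.array(a,float),np.array(b,float); return [tuple(a+(b-a)*(i+1)/n) for i in range(n)]
E
python3 - <<'E'
from h import *
o,M,ya=st()
plan(lin(np.r_[o['eef_pos']*1e3,ya],(554,-16,190,9.4),12))
E
```

```text
t 0.10 tcp [175.8 467.5 230.5] yang 69.39 tilt [-0.001 -0.002 -1.   ] F [ 0.2 -0.8 -0. ] w 85.8 q [ 1.21  0.24  0.    1.34 -0.    1.57]
t 0.10 tcp [175.8 467.5 230.5] yang 69.39 tilt [-0.001 -0.002 -1.   ] F [ 0.2 -0.8 -0. ] w 85.8 q [ 1.21  0.24  0.    1.34 -0.    1.57]
[-43.7,-26.6,3.4,5.0], [-45.8,-22.7,3.4,5.0], [-47.6,-18.6,3.4,5.0], [-49.1,-14.4,3.4,5.0], [-50.1,-10.1,3.4,5.0], [-50.8,-5.7,3.4,5.0], [-51.1,-1.2,3.4,5.0], [-51.0,3.2,3.4,5.0], [-50.6,7.7,3.4,5.0], [-49.7,12.1,3.4,5.0], [-48.5,16.3,3.4,5.0], [-46.9,20.5,3.4,5.0],
```

```bash
python3 -m crank '[[[-44,-27,0,5,0],[-46,-23,0,5,0],[-48,-19,0,5,0]]]'
python3 - <<'E'
from h import *
o,M,ya=st()
plan(lin(np.r_[o['eef_pos']*1e3,ya],(554,-16,190,9.4),10))
E
```

```text
clock: 0.48
eef_pos: [0.2707, 0.3443, 0.2287]
tool_rot: [0.306, 0.952, -0.002, -0.0]
ft_force: [0.8, 0.1, -0.3]
grip_width: 0.0855
t 0.47 tcp [270.7 344.3 228.7] yang 54.38 tilt [-0.002 -0.004 -1.   ] F [ 0.8  0.1 -0.3] w 85.5 q [ 0.91  0.12 -0.15  1.3  -0.    1.53]
t 0.47 tcp [270.7 344.3 228.7] yang 54.38 tilt [-0.002 -0.004 -1.   ] F [ 0.8  0.1 -0.3] w 85.5 q [ 0.91  0.12 -0.15  1.3  -0.    1.53]
[-44.0,-12.8,3.9,4.5], [-44.9,-9.3,3.9,4.5], [-45.5,-5.8,3.9,4.5], [-45.8,-2.2,3.9,4.5], [-45.8,1.4,3.9,4.5], [-45.6,5.0,3.9,4.5], [-45.0,8.6,3.9,4.5], [-44.2,12.1,3.9,4.5], [-43.1,15.5,3.9,4.5], [-41.8,18.8,3.9,4.5],
```

Directions are confirmed, so I'll carry on to above the knob, with the jaws partly closing.

```bash
python3 -m crank '[[[-44,-13,4,4.5,0],[-45,-9,4,4.5,0],[-45.5,-6,4,4.5,0],[-46,-2,4,4.5,0],[-46,1,4,4.5,0],[-45.5,5,4,4.5,120],[-45,8.5,4,4.5,120],[-44,12,4,4.5,120],[-43,15.5,4,4.5,120],[-42,19,4,4.5,120],[0,0,0,0,120]]]'
python3 - <<'E'
from h import *
o,M,ya=st()
plan([(554,-16,170,9.4)])
c=save('wrist','w1'); print(np.array(c['T_tool_cam']).round(4),c['fx'])
E
```

```text
clock: 1.85
eef_pos: [0.5555, -0.0369, 0.1833]
tool_rot: [0.659, 0.752, -0.004, -0.002]
ft_force: [0.2, -0.1, -0.2]
grip_width: 0.0452
t 1.85 tcp [555.5 -36.9 183.3] yang 7.57 tilt [-0.009 -0.004 -1.   ] F [ 0.2 -0.1 -0.2] w 45.2 q [-0.06  0.38  0.08  1.27 -0.    1.37]
t 1.85 tcp [555.5 -36.9 183.3] yang 7.57 tilt [-0.009 -0.004 -1.   ] F [ 0.2 -0.1 -0.2] w 45.2 q [-0.06  0.38  0.08  1.27 -0.    1.37]
[20.9,1.3,13.3,-1.8], 
[[-6.000e-04 -9.466e-01 -3.223e-01  8.270e-02]
 [ 1.000e+00 -7.000e-04 -1.000e-04  1.300e-03]
 [-1.000e-04 -3.223e-01  9.466e-01 -1.427e-01]
 [ 0.000e+00  0.000e+00  0.000e+00  1.000e+00]] 338.1199912744808
```

View pics/w1.png

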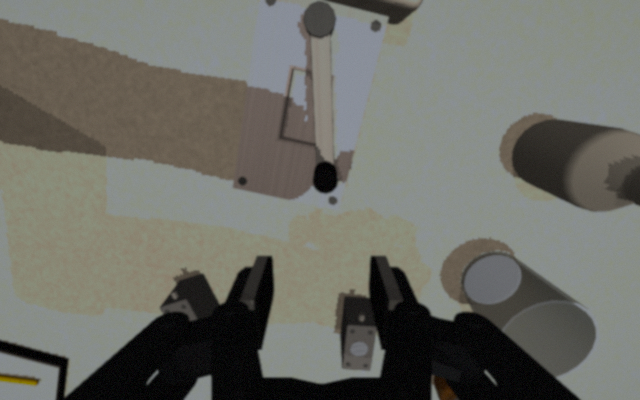

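```bash
cat >> h.py <<'E'
def wcam(c,o,M):
    """give world extrinsics to a wrist picture"""
    T=np.array(c['T_tool_cam']); W=np.eye(4); W[:3,:3]=M; W[:3,3]=o['eef_pos']; A=np.linalg.inv(W@T)
    c=dict(c); c['R']=A[:3,:3]; c['t']=A[:3,3]; return c
E
python3 - <<'E'
from h import *
o,M,ya=st()
c=wcam(dict(np.load('pics/w1.npz')),o,M)
print(pix_at_z(c,[(325,164)],.1005),pix_at_z(c,[(319,18)],.0745)) 
P=cloud(c);print(P[165,325],P[177,325],P[18,319],P[360,357])
m=(np.abs(P[...,2]-.1)<.006); m[250:]=0; m[:,400:]=0;print(P[m].mean(0),m.sum())
print('screws',pix_at_z(c,[(270,2),(376,27),(333,200),(242,181)],.03))
E
```

```text
t 1.90 tcp [554.5 -35.6 183.5] yang 7.69 tilt [-0.009 -0.004 -1.   ] F [ 0.6  0.4 -0.2] w 44.9 q [-0.06  0.38  0.08  1.27 -0.    1.37]
[[ 0.55327749 -0.00262645  0.1005    ]] [[0.53664568 0.08892099 0.0745    ]]
[ 0.55372705 -0.00575992  0.08954157] [ 0.55453039 -0.01168998  0.10033502] [0.53667526 0.08878961 0.07528972] [ 0.61581874 -0.21337799  0.04914421]
[ 0.55513042 -0.01372803  0.10026193] 514
screws [[ 0.4960167   0.10231552  0.03      ]
 [ 0.58024368  0.09596768  0.03      ]
 [ 0.56748746 -0.05069993  0.03      ]
 [ 0.48293237 -0.04393989  0.03      ]]
```

```bash
python3 -m crank '[[[20.5,2,0,-1.8,120],[0,0,0,0,120],[0,0,0,0,120]]]'
python3 - <<'E'
from h import *
o,M,ya=st()
plan([(554.5,-15.5,77,9.5)])
E
```

```text
clock: 2.28
eef_pos: [0.5518, -0.0105, 0.1836]
tool_rot: [0.643, 0.766, -0.005, -0.003]
ft_force: [-0.5, 0.5, 1.0]
grip_width: 0.045
t 2.27 tcp [551.8 -10.5 183.6] yang 9.91 tilt [-0.011 -0.003 -1.   ] F [-0.5  0.5  1. ] w 45.0 q [-0.02  0.38  0.07  1.27 -0.    1.38]
t 2.27 tcp [551.8 -10.5 183.6] yang 9.91 tilt [-0.011 -0.003 -1.   ] F [-0.5  0.5  1. ] w 45.0 q [-0.02  0.38  0.07  1.27 -0.    1.38]
[-5.4,1.8,106.6,0.4],
```

```bash
python3 -m crank '[[[-5,2,27,0,120],[0,0,27,0,120],[0,0,26,0,120],[0,0,0,0,120],[0,0,0,0,120]]]'
python3 - <<'E'
from h import *
o,M,ya=st()
plan([(554.5,-15.5,77,9.5)])
E
```

```text
clock: 2.9
eef_pos: [0.5547, -0.0122, 0.1054]
tool_rot: [0.641, 0.767, -0.003, -0.001]
ft_force: [-0.2, -0.5, 0.3]
grip_width: 0.0457
t 2.90 tcp [554.7 -12.2 105.4] yang 10.26 tilt [-0.005 -0.003 -1.   ] F [-0.2 -0.5  0.3] w 45.7 q [-0.02  0.44 -0.06  1.08 -0.    1.37]
t 2.90 tcp [554.7 -12.2 105.4] yang 10.26 tilt [-0.005 -0.003 -1.   ] F [-0.2 -0.5  0.3] w 45.7 q [-0.02  0.44 -0.06  1.08 -0.    1.37]
[-3.2,-0.8,28.4,0.8],
```

```bash
python3 -m crank '[[[-3,-1,14,0,120],[0,0,14,0,120],[0,0,0,0,171],[0,0,0,0,171],[0,0,0,0,171]]]'
python3 - <<'E'
from h import *
o,M,ya=st()
c=save('wrist','w2')
E
```

```text
clock: 3.52
eef_pos: [0.5557, -0.0157, 0.0779]
tool_rot: [0.641, 0.767, -0.001, 0.001]
ft_force: [0.6, -1.8, -0.4]
grip_width: 0.0281
t 3.52 tcp [555.7 -15.7  77.9] yang 10.26 tilt [-0.001 -0.003 -1.   ] F [ 0.6 -1.8 -0.4] w 28.1 q [-0.03  0.46 -0.09  1.02 -0.    1.37]
```

View pics/w2.png

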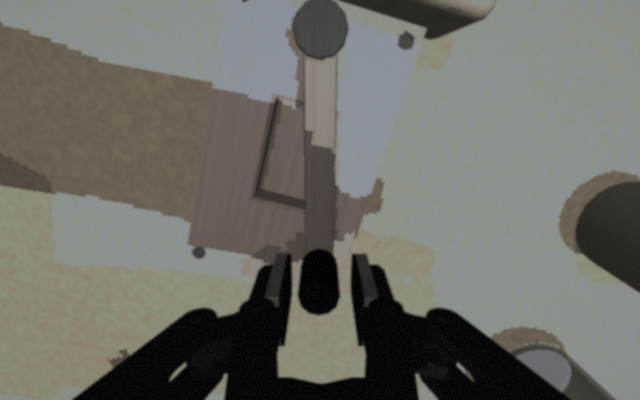

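Run:
```python
from h import *
plan([(537+103.5*np.cos(np.radians(a)),87+103.5*np.sin(np.radians(a)),78,a+90) for a in np.arange(-79.7+6,0,6)][:12])
```

```text
t 3.58 tcp [555.8 -15.7  78. ] yang 10.26 tilt [-0.    -0.003 -1.   ] F [-0.4  0.1 -0. ] w 28.0 q [-0.03  0.46 -0.09  1.02 -0.    1.37]
[1.5,10.7,0.0,-6.0], [0.6,10.8,0.0,-6.0], [0.6,10.8,0.0,-6.0], [0.6,10.8,0.0,-6.0], [0.6,10.8,0.0,-6.0], [0.6,10.8,0.0,-6.0], [0.6,10.8,0.0,-6.0], [0.6,10.8,0.0,-6.0], [0.6,10.8,0.0,-6.0], [0.6,10.8,0.0,-6.0], [0.6,10.8,0.0,-6.0], [0.6,10.8,0.0,-6.0],
```

```bash
python3 -m crank '[[[1.5,10.7,0,-6,171],[0.6,10.8,0,-6,171],[0.6,10.8,0,-6,171],[0.6,10.8,0,-6,171],[0.6,10.8,0,-6,171],[0.6,10.8,0,-6,171]]]'
python3 - <<'E'
from h import *
o,M,ya=st()
plan([(537+103.5*np.cos(np.radians(a)),87+103.5*np.sin(np.radians(a)),78,a+90) for a in np.arange(ya-90+6,15,6)][:12])
E
```

```text
clock: 4.32
eef_pos: [0.611, 0.015, 0.0783]
tool_rot: [0.364, 0.931, -0.003, -0.001]
ft_force: [-0.2, -0.6, -0.1]
grip_width: 0.0286
t 4.33 tcp [611.   15.   78.3] yang 47.32 tilt [-0.004 -0.006 -1.   ] F [-0.2 -0.6 -0.1] w 28.6 q [ 0.03  0.56  0.08  1.09 -0.01  0.77]
t 4.33 tcp [611.   15.   78.3] yang 47.32 tilt [-0.004 -0.006 -1.   ] F [-0.2 -0.6 -0.1] w 28.6 q [ 0.03  0.56  0.08  1.09 -0.01  0.77]
[0.3,13.6,0.3,-6.0], [0.6,10.8,0.0,-6.0], [0.6,10.8,0.0,-6.0], [0.6,10.8,0.0,-6.0], [0.6,10.8,0.0,-6.0], [0.6,10.8,0.0,-6.0], [0.6,10.8,0.0,-6.0], [0.6,10.8,0.0,-6.0], [0.6,10.8,0.0,-6.0],
```

```bash
python3 -m crank '[[[0.3,13,0,-6,171],[0.6,10.8,0,-6,171],[0.6,10.8,0,-6,171],[0.6,10.8,0,-6,171],[0.6,10.8,0,-6,171],[0.6,10.8,0,-6,171],[0.6,10.8,0,-6,171],[0.6,8,0,-4,171],[0,0,0,0,171]]]'
python3 - <<'E'
from h import *
o,M,ya=st()
c=save('wrist','w3'); c=save('top','top3'); cv2.imwrite('pics/top3c.png',cv2.resize(cv2.convertScaleAbs(c['img'][120:300,170:450],alpha=1.8),None,fx=2.75,fy=2.75,interpolation=2))
P=cloud(c)
E
```

```text
clock: 5.45
eef_pos: [0.6401, 0.0937, 0.0785]
tool_rot: [-0.042, 0.999, -0.005, -0.002]
ft_force: [-0.0, 0.1, 0.3]
grip_width: 0.028
t 5.45 tcp [640.1  93.7  78.5] yang 94.77 tilt [-0.003 -0.011 -1.   ] F [-0.   0.1  0.3] w 28.0 q [ 0.15  0.63  0.2   1.14 -0.01  0.07]
```

View pics/w3.png

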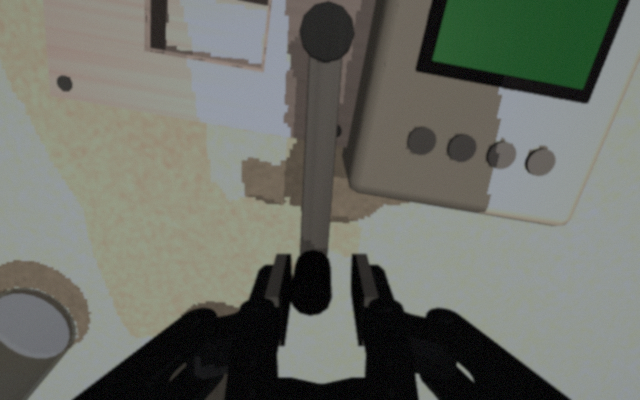

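View pics/top3c.png

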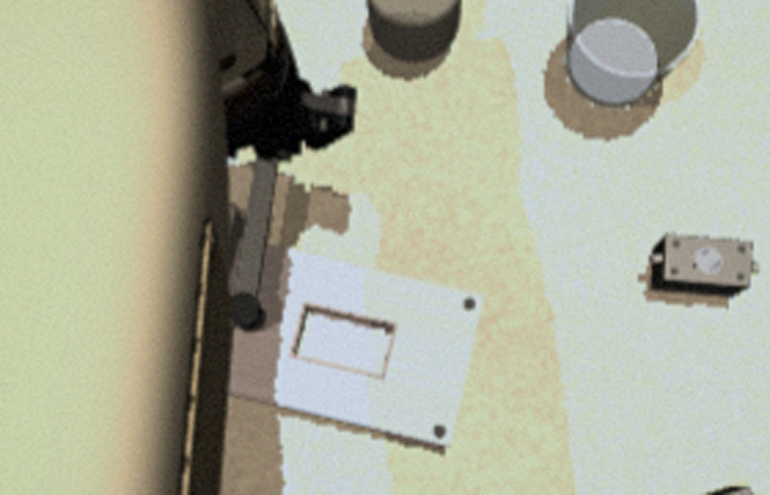

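```bash
python3 -m crank '[[[0,0,0,0,120],[0,0,0,0,120],[0,0,-30,0,100],[0,0,-30,0,60],[0,0,-30,0,60],[0,0,-25,0,60]]]'
python3 - <<'E'
from h import *
c=dict(np.load('pics/top3.npz'))
def cp(l): return [(170+x/2.75,120+y/2.75) for x,y in l]
q=pix_at_z(c,cp([(305,305),(396,325),(384,380),(293,357)]),.03)*1e3
print(q.round(1),q.mean(0)); print(np.linalg.norm(np.roll(q,-1,0)-q,axis=1), np.degrees(np.arctan2(*(q[0]-q[1]+q[3]-q[2])[1::-1])))
o,M,ya=st()
plan(lin(np.r_[o['eef_pos']*1e3,ya],(608,-160,185,6),12))
E
```

```text
clock: 6.3
eef_pos: [0.6384, 0.0924, 0.1934]
tool_rot: [-0.039, 0.999, -0.006, -0.005]
ft_force: [0.2, 0.3, -0.2]
grip_width: 0.065
[[549.9  53.4  30. ]
 [545.8  -7.2  30. ]
 [509.6  -5.   30. ]
 [515.5  55.4  30. ]] [530.22953511  24.1743027   30.        ]
[60.72591735 36.24632865 60.66519985 34.47476191] 85.2775840472169
t 6.30 tcp [638.4  92.4 193.4] yang 94.45 tilt [-0.01  -0.012 -1.   ] F [ 0.2  0.3 -0.2] w 65.0 q [ 0.15  0.56  0.39  1.41 -0.01  0.07]
t 6.30 tcp [638.4  92.4 193.4] yang 94.45 tilt [-0.01  -0.012 -1.   ] F [ 0.2  0.3 -0.2] w 65.0 q [ 0.15  0.56  0.39  1.41 -0.01  0.07]
[4.2,-20.8,0.7,7.4], [1.5,-21.1,0.7,7.4], [-1.3,-21.1,0.7,7.4], [-4.0,-20.8,0.7,7.4], [-6.6,-20.1,0.7,7.4], [-9.1,-19.1,0.7,7.4], [-11.5,-17.8,0.7,7.4], [-13.7,-16.2,0.7,7.4], [-15.7,-14.3,0.7,7.4], [-17.4,-12.1,0.7,7.4], [-18.8,-9.8,0.7,7.4], [-19.9,-7.3,0.7,7.4],
```

```bash
python3 -m crank '[[[4,-21,1,7.4,60],[1.5,-21,1,7.4,60],[-1,-21,1,7.4,60],[-4,-21,1,7.4,60],[-6.5,-20,1,7.4,60],[-9,-19,1,7.4,60],[-11.5,-18,1,7.4,60],[-13.5,-16,1,7.4,60],[-15.5,-14,1,7.4,60],[-17.5,-12,1,7.4,60],[-19,-10,1,7.4,60],[0,0,0,7,60]]]'
python3 - <<'E'
from h import *
o,M,ya=st()
c=save('wrist','w4'); c2=wcam(c,o,M)
plan([(613.8,-199,100,6)])
E
```

```text
clock: 7.8
eef_pos: [0.6045, -0.1474, 0.1894]
tool_rot: [0.69, 0.724, -0.005, 0.003]
ft_force: [0.3, -1.4, 1.1]
grip_width: 0.0651
t 7.80 tcp [ 604.5 -147.4  189.4] yang 2.71 tilt [-0.002 -0.011 -1.   ] F [ 0.3 -1.4  1.1] w 65.1 q [-0.23  0.5   0.28  1.35 -0.01  1.29]
t 7.85 tcp [ 604.7 -146.8  189.5] yang 2.61 tilt [-0.002 -0.011 -1.   ] F [ 0.9 -0.4  0.6] w 65.1 q [-0.23  0.5   0.28  1.35 -0.01  1.29]
[-52.5,6.7,89.5,-3.4],
```

View pics/w4.png

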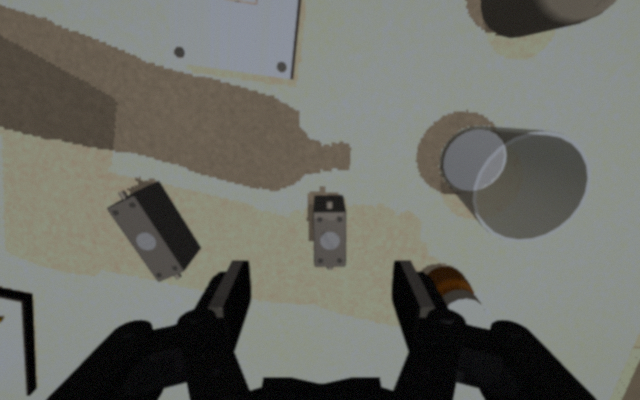

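Run:
```python
from h import *
c=np.load('pics/w4.npz')['img'][170:290,270:390]
cv2.imwrite('pics/w4c.png',cv2.resize(cv2.convertScaleAbs(c,alpha=1.8),None,fx=5,fy=5,interpolation=2))
```

```text
(no output)
```

View pics/w4c.png

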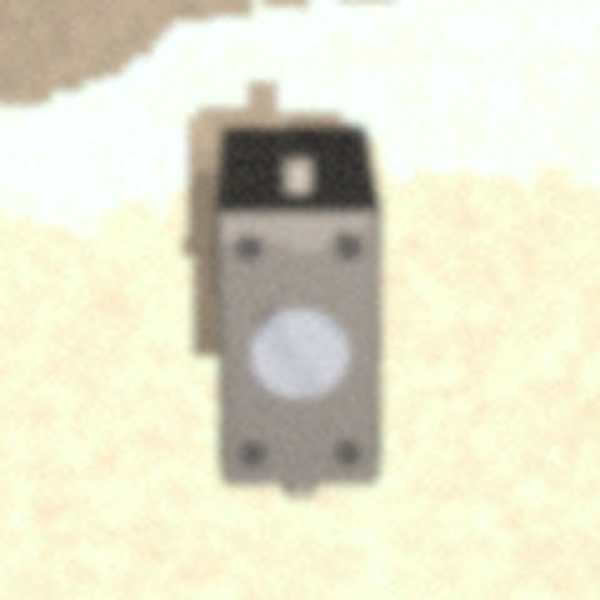

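Run:
```python
from h import *
o,M,ya=st()
c=wcam(dict(np.load('pics/w4.npz')),o,M)
q=pix_at_z(c,[(270+x/5-.4,170+y/5-.4) for x,y in [(248,246),(348,246),(349,454),(252,454),(300,353),(221,210),(379,209),(379,482),(221,482)]],.05)*1e3
print(q.round(1)); print(q[:4].mean(0),q[5:].mean(0)); d=q[0]-q[3]+q[1]-q[2]; d2=q[5]-q[8]+q[6]-q[7]; e=q[6]-q[5]+q[7]-q[8]
print([np.degrees(np.arctan2(k[1],k[0])) for k in(d,d2,e)])
plan([(q[4,0],q[4,1],120,3)])
```

```text
t 7.85 tcp [ 604.7 -146.8  189.5] yang 2.61 tilt [-0.002 -0.011 -1.   ] F [ 0.9 -0.4  0.6] w 65.1 q [-0.23  0.5   0.28  1.35 -0.01  1.29]
[[ 605.4 -177.8   50. ]
 [ 623.4 -177.    50. ]
 [ 626.2 -219.1   50. ]
 [ 608.  -219.9   50. ]
 [ 615.9 -198.6   50. ]
 [ 600.3 -171.1   50. ]
 [ 628.4 -169.6   50. ]
 [ 632.3 -224.8   50. ]
 [ 602.4 -226.2   50. ]]
[ 615.76023042 -198.42815461   50.        ] [ 615.86341347 -197.90323929   50.        ]
[np.float64(93.67696302943052), np.float64(93.06308471728515), np.float64(2.830632732721172)]
t 7.85 tcp [ 604.7 -146.8  189.5] yang 2.61 tilt [-0.002 -0.011 -1.   ] F [ 0.9 -0.4  0.6] w 65.1 q [-0.23  0.5   0.28  1.35 -0.01  1.29]
[-52.2,8.8,69.5,-0.4],
```

```bash
python3 -m crank '[[[-26,4,20,0,60],[-26,4,20,0,60],[0,0,20,0,60],[0,0,0,0,60],[0,0,0,0,60]]]'
python3 - <<'E'
from h import *
plan([(615.5,-198.5,70,3.3)])
E
```

```text
clock: 8.48
eef_pos: [0.6161, -0.2006, 0.1304]
tool_rot: [0.688, 0.725, -0.004, 0.004]
ft_force: [0.4, 0.1, -0.3]
grip_width: 0.0649
t 8.47 tcp [ 616.1 -200.6  130.4] yang 3.01 tilt [ 0.001 -0.011 -1.   ] F [ 0.4  0.1 -0.3] w 64.9 q [-0.31  0.59  0.26  1.24 -0.01  1.21]
[2.1,-0.5,60.4,-0.3],
```

```bash
python3 -m crank '[[[2,-0.5,25,-0.3,60],[0,0,25,0,60],[0,0,25,0,60],[0,0,15,0,60],[0,0,0,0,60],[0,0,0,0,60]]]'
python3 - <<'E'
from h import *
plan([(615.5,-198.5,26,3.3)]); save('wrist','w5')
E
```

```text
clock: 9.22
eef_pos: [0.6216, -0.1991, 0.0469]
tool_rot: [0.684, 0.729, -0.001, 0.011]
ft_force: [1.1, 0.2, 0.4]
grip_width: 0.0654
t 9.22 tcp [ 621.6 -199.1   46.9] yang 3.64 tilt [ 0.015 -0.015 -1.   ] F [1.1 0.2 0.4] w 65.4 q [-0.31  0.65  0.15  1.05 -0.01  1.2 ]
[0.9,-6.1,20.9,0.3],
```

View pics/w5.png

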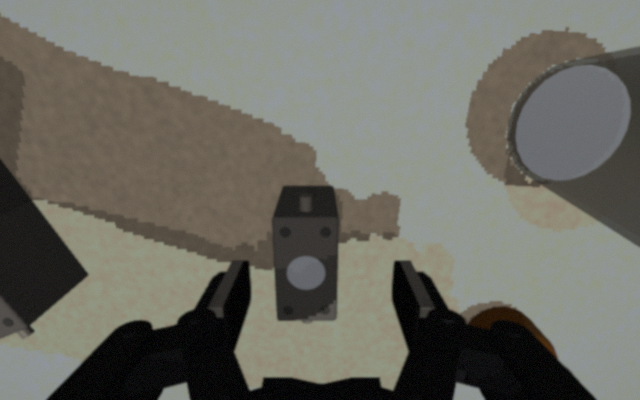

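```bash
python3 -m crank '[[[0.5,-6,7,0,60],[0,0,7,0,60],[0,0,7,0,60],[0,0,0,0,60],[0,0,0,0,60]]]'
python3 - <<'E'
from h import *
plan([(615.5,-198.5,26,3.3)])
E
```

```text
clock: 9.9
eef_pos: [0.6163, -0.1997, 0.0259]
tool_rot: [0.684, 0.729, -0.0, 0.012]
ft_force: [-1.0, 0.8, -0.1]
grip_width: 0.0654
t 9.90 tcp [ 616.3 -199.7   25.9] yang 3.64 tilt [ 0.017 -0.016 -1.   ] F [-1.   0.8 -0.1] w 65.4 q [-0.31  0.66  0.1   0.99 -0.01  1.2 ]
[1.3,-0.7,-0.1,0.3],
```

```bash
python3 -m crank '[[[1,-0.7,0,0,120],[0,0,0,0,180],[0,0,0,0,200],[0,0,0,0,200],[0,0,0,0,200]]]'
python3 - <<'E'
from h import *
st()
E
```

```text
clock: 10.52
eef_pos: [0.6158, -0.1988, 0.0264]
tool_rot: [0.684, 0.729, 0.0, 0.012]
ft_force: [0.2, -0.2, 0.7]
grip_width: 0.0291
t 10.53 tcp [ 615.8 -198.8   26.4] yang 3.64 tilt [ 0.018 -0.016 -1.   ] F [ 0.2 -0.2  0.7] w 29.1 q [-0.31  0.66  0.1   0.99 -0.01  1.2 ]
```

```bash
python3 -m crank '[[[0,0,-5,0,255],[0,0,-15,0,255],[0,0,-35,0,255],[0,0,-40,0,255],[0,0,-30,0,255],[0,0,0,0,255],[0,0,0,0,255]]]'
python3 - <<'E'
from h import *
o,M,ya=st()
plan(lin(np.r_[o['eef_pos']*1e3,ya],(531,25,140,-5.1),12)); save('wrist','w6')
E
```

```text
clock: 11.4
eef_pos: [0.6126, -0.1963, 0.1569]
tool_rot: [0.684, 0.729, -0.0, 0.011]
ft_force: [-0.4, 0.1, -2.5]
grip_width: 0.0288
t 11.40 tcp [ 612.6 -196.3  156.9] yang 3.64 tilt [ 0.016 -0.016 -1.   ] F [-0.4  0.1 -2.5] w 28.8 q [-0.31  0.55  0.27  1.27 -0.01  1.2 ]
t 11.40 tcp [ 612.6 -196.3  156.9] yang 3.64 tilt [ 0.016 -0.016 -1.   ] F [-0.4  0.1 -2.5] w 28.8 q [-0.31  0.55  0.27  1.27 -0.01  1.2 ]
[18.8,-5.6,1.4,0.7], [18.8,-5.9,1.4,0.7], [18.7,-6.1,1.4,0.7], [18.6,-6.3,1.4,0.7], [18.5,-6.6,1.4,0.7], [18.4,-6.8,1.4,0.7], [18.4,-7.0,1.4,0.7], [18.3,-7.3,1.4,0.7], [18.2,-7.5,1.4,0.7], [18.1,-7.7,1.4,0.7], [18.0,-8.0,1.4,0.7], [17.9,-8.2,1.4,0.7],
```

View pics/w6.png

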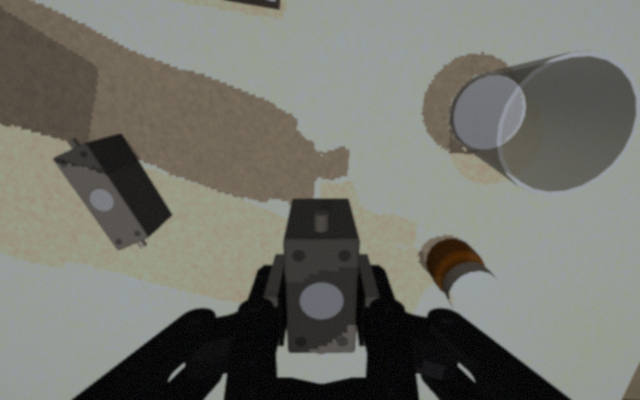

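```bash
cat >> h.py <<'E'
def tool_pt(c,uv,zt):
    """pixel -> tool coords at tool-z zt (mm)"""
    T=np.array(c['T_tool_cam']); c=dict(c); A=np.linalg.inv(T); c['R']=A[:3,:3]; c['t']=A[:3,3]
    return pix_at_z(c,uv,zt/1e3)*1e3
E
python3 - <<'E'
from h import *
c=dict(np.load('pics/w6.npz'))
im=c['img'][190:370,260:390]
cv2.imwrite('pics/w6c.png',cv2.resize(cv2.convertScaleAbs(im,alpha=2),None,fx=4,fy=4,interpolation=2))
q=tool_pt(c,[(322,300),(287,239),(356,239),(355,352),(286,351)],-24); print(q,q[1:].mean(0))
T=np.array(c['T_tool_cam']);d=c['depth'][300,322]
p=cv2.undistortPoints(np.array([[[322.,300.]]]),K(c),c['D'])[0,0]; print((T@np.r_[p*d,d,1]*1e3))
E
python3 -m crank '[[[19,-5.5,0,0.7,255],[19,-6,0,0.7,255],[19,-6,0,0.7,255],[18.5,-6.3,0,0.7,255],[18.5,-6.6,0,0.7,255],[18.4,-7,0,0.7,255],[18.4,-7,0,0.7,255],[18,-7,0,0.7,255],[18,-7.5,0,0.7,255],[18,-8,0,0.7,255],[15,-7,0,0.7,255],[0,0,0,0,255]]]'
python3 - <<'E'
from h import *
plan([(531,25,140,-5.1)])
E
```

```text
[[ -0.30801743   1.69384737 -24.        ]
 [ 27.27795017 -11.80249502 -24.        ]
 [ 27.25903016  14.788705   -24.        ]
 [-27.0352736   16.14404231 -24.        ]
 [-26.46689187 -14.03356328 -24.        ]] [  0.25870372   1.27417225 -24.        ]
[-4.63144469e-01  1.69453546e+00 -2.37784853e+01  1.00000000e+03]
clock: 12.95
eef_pos: [0.523, 0.0105, 0.1314]
tool_rot: [0.734, 0.68, -0.012, -0.004]
ft_force: [-0.1, -0.0, -1.5]
grip_width: 0.0292
t 12.95 tcp [523.   10.5 131.4] yang -4.39 tilt [-0.023 -0.011 -1.   ] F [-0.1 -0.  -1.5] w 29.2 q [ 0.03  0.37 -0.09  1.14 -0.01  1.67]
[15.1,6.9,-8.6,0.7],
```

View pics/w6c.png

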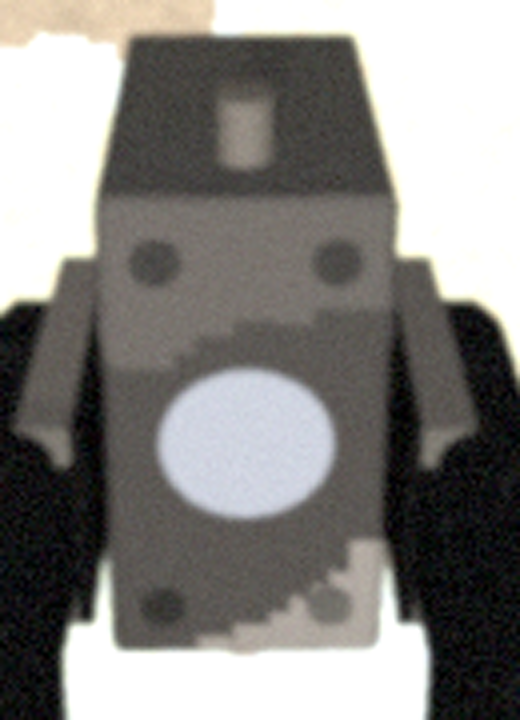

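```bash
python3 -m crank '[[[15,7,15,0.7,255],[0,0,25,0,255],[0,0,0,0,255],[0,0,0,0,255]]]'
python3 - <<'E'
from h import *
plan([(530.6,25,90,-5.1)])
E
```

```text
clock: 13.45
eef_pos: [0.5303, 0.0225, 0.0883]
tool_rot: [0.738, 0.674, -0.014, -0.004]
ft_force: [-0.1, 0.1, -1.3]
grip_width: 0.0288
t 13.45 tcp [530.3  22.5  88.3] yang -5.18 tilt [-0.026 -0.013 -1.   ] F [-0.1  0.1 -1.3] w 28.8 q [ 0.05  0.42 -0.12  1.05 -0.01  1.71]
[2.5,0.1,-1.7,-0.1],
```

```bash
python3 -m crank '[[[2.5,0,-8,0,255],[0,0,-10,0,255],[0,0,-10,0,255],[0,0,-10,0,255],[0,0,-10,0,255],[0,0,0,0,255],[0,0,0,0,255]]]'
python3 - <<'E'
from h import *
st()
E
python3 -m crank '[[[0,0,25,0,255],[0,0,25,0,255],[0,0,0,0,255],[0,0,0,0,255]]]'
python3 - <<'E'
from h import *
plan([(530.6,25,90,-5.1)])
E
```

```text
clock: 14.32
eef_pos: [0.534, 0.0253, 0.1436]
tool_rot: [0.739, 0.674, -0.011, -0.002]
ft_force: [0.5, -0.2, -1.6]
grip_width: 0.0289
t 14.32 tcp [534.   25.3 143.6] yang -5.22 tilt [-0.018 -0.013 -1.   ] F [ 0.5 -0.2 -1.6] w 28.9 q [ 0.05  0.38 -0.04  1.17 -0.01  1.72]
clock: 14.82
eef_pos: [0.5328, 0.0247, 0.0922]
tool_rot: [0.738, 0.674, -0.011, -0.002]
ft_force: [0.2, -0.3, -1.3]
grip_width: 0.0289
t 14.82 tcp [532.8  24.7  92.2] yang -5.22 tilt [-0.019 -0.013 -1.   ] F [ 0.2 -0.3 -1.3] w 28.9 q [ 0.05  0.42 -0.12  1.05 -0.01  1.71]
[0.1,-2.2,2.2,-0.1],
```

```bash
python3 -m crank '[[[0,0,-8,0,255],[0,0,-8,0,255],[0,0,-8,0,255],[0,0,-8,0,255],[0,0,-8,0,255],[0,0,-8,0,255],[0,0,-8,0,255],[0,0,-8,0,255],[0,0,0,0,255],[0,0,0,0,255]]]'
python3 - <<'E'
from h import *
st()
E
python3 -m crank '[[[0,0,30,0,255],[0,0,30,0,255],[0,0,0,0,255],[0,0,0,0,255]]]'
python3 - <<'E'
from h import *
plan([(530.6,25,90,-5.1)])
E
```

```text
clock: 16.08
eef_pos: [0.536, 0.0257, 0.1643]
tool_rot: [0.738, 0.674, -0.009, 0.0]
ft_force: [0.4, -0.1, -2.1]
grip_width: 0.0289
t 16.07 tcp [536.   25.7 164.3] yang -5.21 tilt [-0.013 -0.012 -1.   ] F [ 0.4 -0.1 -2.1] w 28.9 q [ 0.05  0.36 -0.01  1.22 -0.01  1.72]
clock: 16.58
eef_pos: [0.5356, 0.0249, 0.1034]
tool_rot: [0.739, 0.674, -0.009, 0.0]
ft_force: [-0.1, 0.8, -1.0]
grip_width: 0.0292
t 16.57 tcp [535.6  24.9 103.4] yang -5.22 tilt [-0.013 -0.012 -1.   ] F [-0.1  0.8 -1. ] w 29.2 q [ 0.05  0.41 -0.1   1.07 -0.01  1.71]
[-0.4,-5.0,13.4,-0.1],
```

Roll tilt is now only 0.013, good enough. Next: go down to just above the plate and look.

```bash
python3 -m crank '[[[-0.4,-5,18,0,255],[0,0,18,0,255],[0,0,0,0,255],[0,0,0,0,255]]]'
python3 - <<'E'
from h import *
plan([(530.6,25,60,-5.1)])
c=save('wrist','w7')
cv2.imwrite('pics/w7c.png',cv2.resize(cv2.convertScaleAbs(c['img'][150:370,220:420],alpha=2),None,fx=3,fy=3,interpolation=2)[:600])
E
```

```text
clock: 17.08
eef_pos: [0.5344, 0.0248, 0.0725]
tool_rot: [0.739, 0.674, -0.005, 0.003]
ft_force: [0.2, 0.2, -2.1]
grip_width: 0.0288
t 17.07 tcp [534.4  24.8  72.5] yang -5.22 tilt [-0.003 -0.012 -1.   ] F [ 0.2  0.2 -2.1] w 28.8 q [ 0.05  0.43 -0.16  0.98 -0.01  1.71]
[-0.2,-3.8,12.5,-0.1],
```

View pics/w7.png

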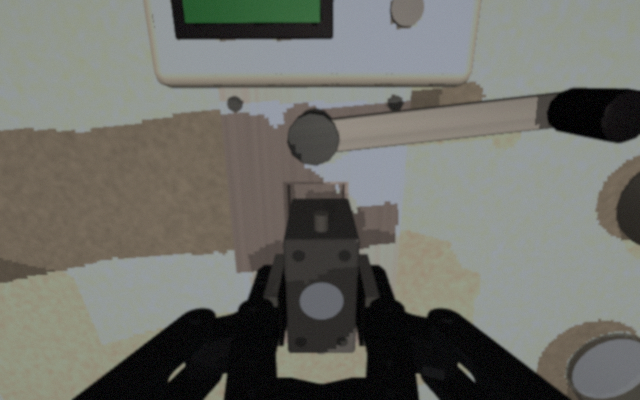

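View pics/w7c.png

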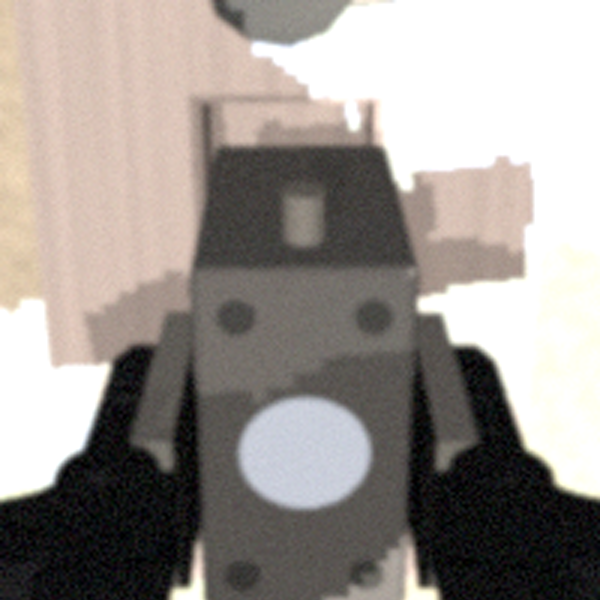

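Run:
```python
from h import *
c=dict(np.load('pics/w7.npz'))
f=lambda l:[(220+x/3-.3,150+y/3-.3) for x,y in l]
a=tool_pt(c,f([(195,98),(376,100)]),72.5-30); b=tool_pt(c,f([(218,148),(385,148)]),24.5); t=tool_pt(c,f([(194,267),(415,267)]),-24)
print('pocket far corners',a,'cell bottom',b,'cell top',t)
o,M,ya=st(False)
w=wcam(c,o,M); q=pix_at_z(w,f([(195,98),(376,100)]),.03)*1e3; print(q)
print('screws',pix_at_z(w,[(235,103.5),(395.5,102.5)],.03)*1e3)
```

```text
pocket far corners [[ 31.64547229 -19.28169245  42.5       ]
 [ 31.22908082  14.97555069  42.5       ]] cell bottom [[ 27.63846249 -13.59988843  24.5       ]
 [ 27.61825108  15.40572576  24.5       ]] cell top [[ 27.60463377 -12.80185646 -24.        ]
 [ 27.58426813  15.5847893  -24.        ]]
[[518.04591055  57.70737148  30.        ]
 [552.05781046  54.20164524  30.        ]]
screws [[497.53090578 102.79040108  30.        ]
 [581.3694883   95.59359795  30.        ]]
```

```bash
python3 -m crank '[[[1.2,-3.4,4,0,255],[0,0,5,0,255],[0,0,3,0,255],[0,0,0,0,255],[0,0,0,0,255]]]'
python3 - <<'E'
from h import *
plan([(530.6,25,60,-5.1)])
c=save('wrist','w8')
cv2.imwrite('pics/w8c.png',cv2.resize(cv2.convertScaleAbs(c['img'][160:280,250:390],alpha=2.2),None,fx=5,fy=5,interpolation=2)[:600])
E
```

```text
clock: 17.75
eef_pos: [0.5319, 0.0264, 0.0611]
tool_rot: [0.738, 0.674, -0.004, 0.004]
ft_force: [0.2, -0.5, -1.3]
grip_width: 0.0286
t 17.75 tcp [531.9  26.4  61.1] yang -5.21 tilt [-0.    -0.012 -1.   ] F [ 0.2 -0.5 -1.3] w 28.6 q [ 0.06  0.44 -0.18  0.95 -0.01  1.72]
[-1.5,-1.1,1.1,-0.1],
```

View pics/w8c.png

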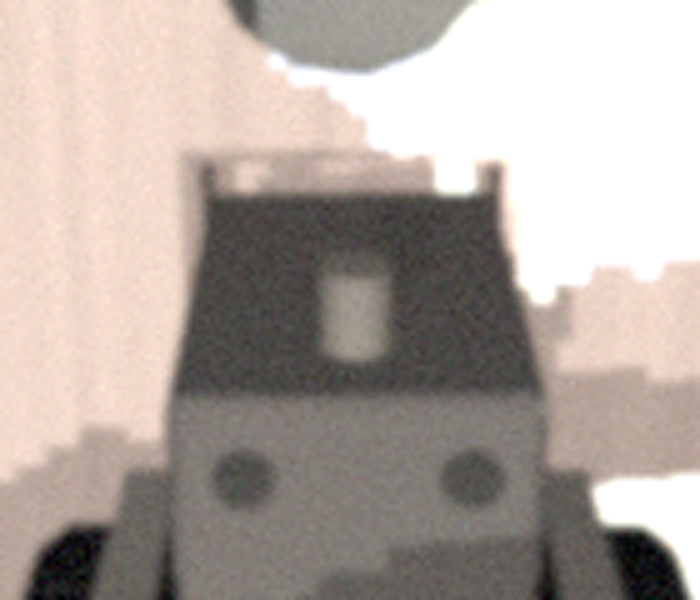

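Run:
```python
from h import *
c=dict(np.load('pics/w8.npz'))
f=lambda l:[(250+x/5-.4,160+y/5-.4) for x,y in l]
a=tool_pt(c,f([(190,155),(503,158)]),61.1-30); b=tool_pt(c,f([(207,198),(497,198)]),24.5); t=tool_pt(c,f([(174,392),(541,392)]),-24)
print('pocket far corners',a,a.mean(0),'cell bottom',b,b.mean(0),'cell top',t,t.mean(0))
```

```text
pocket far corners [[ 30.22598818 -16.61565946  31.1       ]
 [ 29.86580295  17.01423917  31.1       ]] [30.04589556  0.19928986 31.1       ] cell bottom [[ 27.54821631 -14.31405042  24.5       ]
 [ 27.52715424  15.91196054  24.5       ]] [27.53768527  0.79895506 24.5       ] cell top [[ 27.90160936 -12.7777141  -24.        ]
 [ 27.88135784  15.48464055 -24.        ]] [ 27.8914836    1.35346322 -24.        ]
```

```bash
python3 -m crank '[[[0.4,-0.7,2,0,255],[0,0,3,0,255],[0,0,3,0,255],[0,0,3,0,255],[0,0,0,0,255]]]'
python3 - <<'E'
from h import *
st()
E
```

```text
clock: 18.42
eef_pos: [0.5311, 0.0267, 0.0493]
tool_rot: [0.739, 0.674, -0.004, 0.004]
ft_force: [-0.0, 0.0, -1.2]
grip_width: 0.0289
t 18.43 tcp [531.1  26.7  49.3] yang -5.21 tilt [-0.001 -0.012 -1.   ] F [-0.   0.  -1.2] w 28.9 q [ 0.06  0.45 -0.2   0.92 -0.01  1.72]
```

```bash
python3 -m crank '[[[0,0,3,0,255],[0,0,2.5,0,255],[0,0,2.5,0,255],[0,0,0,0,255]]]'
python3 - <<'E'
from h import *
st()
E
```

```text
clock: 18.92
eef_pos: [0.5311, 0.0266, 0.0407]
tool_rot: [0.739, 0.674, -0.004, 0.004]
ft_force: [0.2, -0.1, -0.9]
grip_width: 0.0289
t 18.93 tcp [531.1  26.6  40.7] yang -5.21 tilt [-0.001 -0.012 -1.   ] F [ 0.2 -0.1 -0.9] w 28.9 q [ 0.06  0.46 -0.21  0.9  -0.01  1.72]
```

```bash
python3 -m crank '[[[0,0,1.5,0,255],[0,0,1.5,0,255],[0,0,0,0,255]]]'
python3 - <<'E'
from h import *
st()
E
python3 -m crank '[[[0,0,1,0,255],[0,0,1,0,255],[0,0,0,0,255]]]'
python3 - <<'E'
from h import *
st()
c=save('wrist','w9')
cv2.imwrite('pics/w9c.png',cv2.resize(cv2.convertScaleAbs(c['img'][160:280,250:390],alpha=2.2),None,fx=5,fy=5,interpolation=2)[:600])
E
```

```text
clock: 19.3
eef_pos: [0.5312, 0.0266, 0.0376]
tool_rot: [0.739, 0.674, -0.004, 0.004]
ft_force: [-0.8, 0.5, -1.5]
grip_width: 0.0286
t 19.30 tcp [531.2  26.6  37.6] yang -5.21 tilt [-0.    -0.012 -1.   ] F [-0.8  0.5 -1.5] w 28.6 q [ 0.06  0.47 -0.21  0.9  -0.01  1.72]
clock: 19.68
eef_pos: [0.5316, 0.0267, 0.0367]
tool_rot: [0.739, 0.674, -0.004, 0.004]
ft_force: [0.3, 0.0, -0.5]
grip_width: 0.0293
t 19.68 tcp [531.6  26.7  36.7] yang -5.21 tilt [ 0.001 -0.011 -1.   ] F [ 0.3  0.  -0.5] w 29.3 q [ 0.06  0.47 -0.21  0.89 -0.01  1.72]
```

View pics/w9c.png

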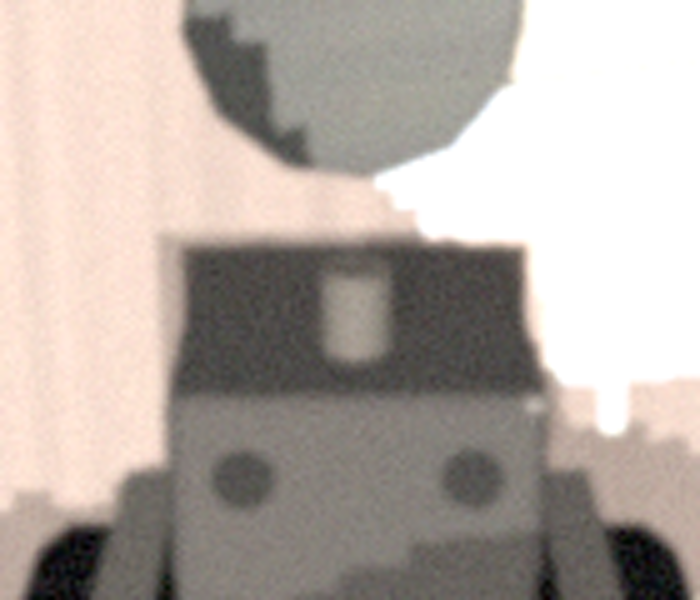

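```bash
python3 -m crank '[[[0,0,0.6,0,255],[0,0,0.6,0,255],[0,0,0,0,255]]]'
python3 - <<'E'
from h import *
st()
E
python3 -m crank '[[[0,0,0,0,140],[0,0,0,0,120],[0,0,0,0,120],[0,0,0,0,120]]]'
python3 - <<'E'
from h import *
st()
E
```

```text
clock: 20.1
eef_pos: [0.5316, 0.0268, 0.0365]
tool_rot: [0.738, 0.674, -0.003, 0.005]
ft_force: [-0.3, 0.3, -0.3]
grip_width: 0.0291
t 20.10 tcp [531.6  26.8  36.5] yang -5.21 tilt [ 0.001 -0.011 -1.   ] F [-0.3  0.3 -0.3] w 29.1 q [ 0.06  0.47 -0.21  0.89 -0.01  1.72]
clock: 20.6
eef_pos: [0.5322, 0.0267, 0.0362]
tool_rot: [0.739, 0.674, -0.003, 0.005]
ft_force: [-0.4, -0.7, 0.3]
grip_width: 0.0452
t 20.60 tcp [532.2  26.7  36.2] yang -5.21 tilt [ 0.002 -0.011 -1.   ] F [-0.4 -0.7  0.3] w 45.2 q [ 0.06  0.47 -0.21  0.89 -0.01  1.72]
```

Released. I'll rise and check the seating height with depth before touching the lever.

```bash
python3 -m crank '[[[0,0,-10,0,120],[0,0,-15,0,120],[0,0,-30,0,120],[0,0,-30,0,120],[0,0,-20,0,120],[0,0,0,0,120],[0,0,0,0,120]]]'
python3 - <<'E'
from h import *
o,M,ya=st()
c=save('wrist','w10'); w=wcam(c,o,M); P=cloud(w); z=P[...,2]
m=(z>.05)&(z<.07); m[:230]=0;m[360:]=0;m[:,:285]=0;m[:,360:]=0
print(m.sum(),np.median(P[m],0),'plate',np.median(z[(z>.024)&(z<.036)]))
A=np.c_[P[m][:,:2],np.ones(m.sum())]; print(np.linalg.lstsq(A,P[m][:,2],rcond=None)[0])
mk=(z>.09)&(z<.11)&(P[...,0]>.6); print('knob',np.median(P[mk],0),mk.sum())
s=bot.camera('top'); cv2.imwrite('pics/t10.png',s['img']); np.savez('pics/t10.npz',**s); zz=cloud(s); k=(zz[...,2]>.05)&(zz[...,2]<.066); k[:200]=0;k[280:]=0;k[:,:270]=0;k[:,330:]=0; print('top cell',k.sum(),np.median(zz[k],0) if k.sum() else '')
E
```

```text
clock: 21.48
eef_pos: [0.5329, 0.0281, 0.1497]
tool_rot: [0.738, 0.674, -0.001, 0.006]
ft_force: [0.3, -0.3, -0.5]
grip_width: 0.0453
t 21.48 tcp [532.9  28.1 149.7] yang -5.21 tilt [ 0.007 -0.011 -1.   ] F [ 0.3 -0.3 -0.5] w 45.3 q [ 0.06  0.35 -0.06  1.15 -0.01  1.72]
502 [0.53051227 0.00411395 0.05998073] plate 0.0300540149463117
[0.03251299 0.36158807 0.0409798 ]
knob [ 0.71523149 -0.08687913  0.09852981] 2414
top cell 144 [0.52718765 0.00458125 0.05950266]
```

View pics/w10.png

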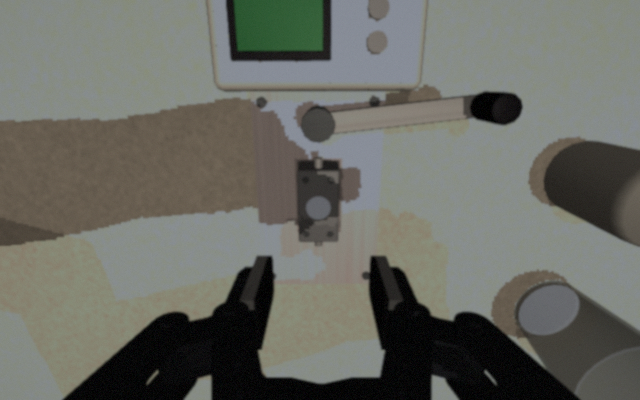

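Run:
```python
from h import *
o,M,ya=st(False)
c=dict(np.load('pics/w10.npz')); w=wcam(c,o,M); P=cloud(w)
Q=P[177:236,303:335].reshape(-1,3); A=np.c_[Q[:,:2]-Q[:,:2].mean(0),np.ones(len(Q))]; s=np.linalg.lstsq(A,Q[:,2],rcond=None)[0]; print('cell top z, slopes',s.round(4))
pl=np.r_[P[245:275,280:300].reshape(-1,3),P[200:240,262:285].reshape(-1,3),P[245:270,345:375].reshape(-1,3)]; print('plate z',np.median(pl[:,2]))
print('disc',pix_at_z(w,[(318,208)],.06)*1e3, 'knob top',pix_at_z(w,[(508,109)],.1005)*1e3,'hinge',pix_at_z(w,[(318,124)],.0745)*1e3)
```

```text
cell top z, slopes [0.0317 0.3598 0.0606]
plate z 0.029615764806643068
disc [[532.37685629  26.45563342  60.        ]] knob top [[643.02648009  89.31837183 100.5       ]] hinge [[538.22290231  87.91099991  74.5       ]]
```

Run:
```python
from h import *
o,M,ya=st(False)
c=dict(np.load('pics/w10.npz')); w=wcam(c,o,M); P=cloud(w)
for r in range(165,246,6): print(r,(P[r,[305,318,332]]*1e3).round(1).tolist())
```

```text
165 [[525.5, 55.8, 45.4], [535.3, 56.8, 53.5], [545.4, 53.9, 45.2]]
171 [[525.9, 55.0, 60.2], [535.0, 53.8, 58.9], [544.8, 52.9, 58.9]]
177 [[525.4, 50.6, 59.9], [534.6, 49.9, 60.6], [544.4, 48.8, 59.9]]
183 [[525.0, 46.1, 59.7], [534.2, 45.4, 60.3], [544.1, 44.6, 60.6]]
189 [[524.5, 41.6, 59.4], [533.8, 41.0, 60.4], [543.7, 39.9, 59.8]]
195 [[524.0, 37.0, 59.3], [533.3, 36.3, 59.8], [543.3, 35.6, 60.4]]
201 [[523.5, 32.5, 59.4], [532.9, 31.7, 59.6], [543.0, 30.7, 59.4]]
207 [[523.0, 27.8, 59.2], [532.5, 27.6, 60.9], [542.6, 26.4, 60.4]]
213 [[522.5, 23.4, 59.9], [532.0, 22.5, 59.8], [542.2, 21.6, 60.0]]
219 [[521.9, 18.4, 59.2], [531.6, 17.8, 59.9], [541.9, 16.4, 58.8]]
225 [[521.6, 14.4, 60.9], [531.1, 12.7, 59.3], [541.5, 12.3, 60.6]]
231 [[520.9, 8.7, 59.2], [530.6, 8.1, 59.9], [541.1, 7.2, 59.9]]
237 [[520.3, 3.7, 58.8], [530.2, 3.1, 59.7], [540.7, 1.9, 59.2]]
243 [[517.1, -15.8, 29.3], [529.4, -5.1, 53.0], [540.2, -18.2, 28.8]]
```

Run:
```python
from h import *
o,M,ya=st()
plan(lin(np.r_[o['eef_pos']*1e3,ya],(640.5,89,150,91),11))
```

```text
t 21.57 tcp [532.8  28.1 149.3] yang -5.21 tilt [ 0.006 -0.011 -1.   ] F [ 0.6 -0.3 -0.8] w 45.4 q [ 0.06  0.35 -0.06  1.15 -0.01  1.72]
t 21.57 tcp [532.8  28.1 149.3] yang -5.21 tilt [ 0.006 -0.011 -1.   ] F [ 0.6 -0.3 -0.8] w 45.4 q [ 0.06  0.35 -0.06  1.15 -0.01  1.72]
[6.4,9.3,-0.1,-8.7], [4.9,10.1,-0.1,-8.7], [3.3,10.7,-0.1,-8.7], [1.7,11.1,-0.1,-8.7], [-0.1,11.3,-0.1,-8.7], [-1.8,11.1,-0.1,-8.7], [-3.4,10.7,-0.1,-8.7], [-5.0,10.1,-0.1,-8.7], [-6.5,9.2,-0.1,-8.7], [-7.8,8.1,-0.1,-8.7], [-9.0,6.8,-0.1,-8.7],
```

```bash
python3 -m crank '[[[6.4,9.3,0,-8.7,120],[4.9,10.1,0,-8.7,120],[3.3,10.7,0,-8.7,120],[1.7,11,0,-8.7,120],[0,11.3,0,-8.7,120],[-1.8,11,0,-8.7,120],[-3.4,10.7,0,-8.7,120],[-5,10,0,-8.7,120],[-6.5,9.2,0,-8.7,120],[-7.8,8,0,-8.7,120],[-7,5,0,-7,120],[0,0,0,0,120]]]'
python3 - <<'E'
from h import *
plan([(640.5,89,105,91)]);c=save('wrist','w11')
E
```

```text
clock: 23.08
eef_pos: [0.6306, 0.09, 0.1307]
tool_rot: [-0.016, 1.0, -0.007, -0.012]
ft_force: [-0.8, -0.2, -0.7]
grip_width: 0.0451
t 23.07 tcp [630.6  90.  130.7] yang 91.86 tilt [-0.025 -0.015 -1.   ] F [-0.8 -0.2 -0.7] w 45.1 q [ 0.15  0.59  0.27  1.28 -0.01  0.11]
[-9.9,-1.3,25.7,0.9],
```

View pics/w11.png

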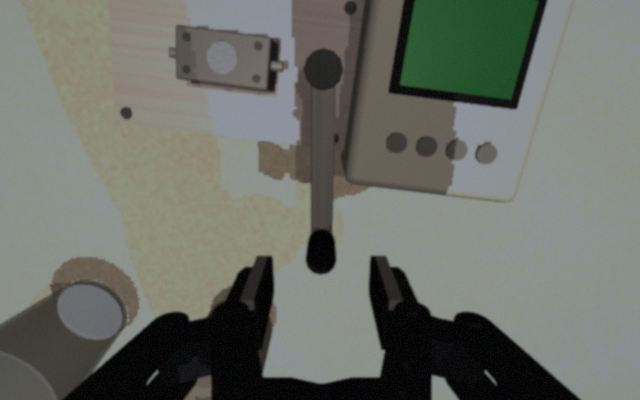

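```bash
python3 -m crank '[[[-10,-0.5,8,0,120],[0,0,8,0,120],[0,0,6,0,120],[0,0,0,0,120],[0,0,0,0,120]]]'
python3 - <<'E'
from h import *
plan([(640.5,89.5,78,91)])
E
```

```text
clock: 23.75
eef_pos: [0.6386, 0.0883, 0.1054]
tool_rot: [-0.014, 1.0, -0.007, -0.014]
ft_force: [-0.4, 0.5, 0.1]
grip_width: 0.045
t 23.75 tcp [638.6  88.3 105.4] yang 91.59 tilt [-0.028 -0.015 -0.999] F [-0.4  0.5  0.1] w 45.0 q [ 0.14  0.62  0.26  1.24 -0.01  0.12]
[-1.9,1.1,27.4,0.6],
```

```bash
python3 -m crank '[[[-2,1,9,0,120],[0,0,9,0,120],[0,0,8.5,0,120],[0,0,0,0,171],[0,0,0,0,171],[0,0,0,0,171]]]'
python3 - <<'E'
from h import *
o,M,ya=st()
save('wrist','w12')
plan([(537+103.5*np.cos(np.radians(a)),87+103.5*np.sin(np.radians(a)),78,a+90) for a in np.arange(ya-90-6,-120,-6)][:12])
E
```

```text
clock: 24.5
eef_pos: [0.6399, 0.0891, 0.0773]
tool_rot: [-0.014, 1.0, -0.007, -0.014]
ft_force: [0.2, 0.2, -0.4]
grip_width: 0.0284
t 24.50 tcp [639.9  89.1  77.3] yang 91.59 tilt [-0.028 -0.015 -0.999] F [ 0.2  0.2 -0.4] w 28.4 q [ 0.14  0.65  0.23  1.18 -0.01  0.12]
t 24.55 tcp [640.1  89.1  77.4] yang 91.58 tilt [-0.028 -0.015 -1.   ] F [-0.4  0.6  0.4] w 28.4 q [ 0.14  0.65  0.23  1.18 -0.01  0.12]
[0.2,-10.1,-0.6,6.0], [0.6,-10.8,0.0,6.0], [0.6,-10.8,0.0,6.0], [0.6,-10.8,0.0,6.0], [0.6,-10.8,0.0,6.0], [0.6,-10.8,0.0,6.0], [0.6,-10.8,0.0,6.0], [0.6,-10.8,0.0,6.0], [0.6,-10.8,0.0,6.0], [0.6,-10.8,0.0,6.0], [0.6,-10.8,0.0,6.0], [0.6,-10.8,0.0,6.0],
```

View pics/w12.png

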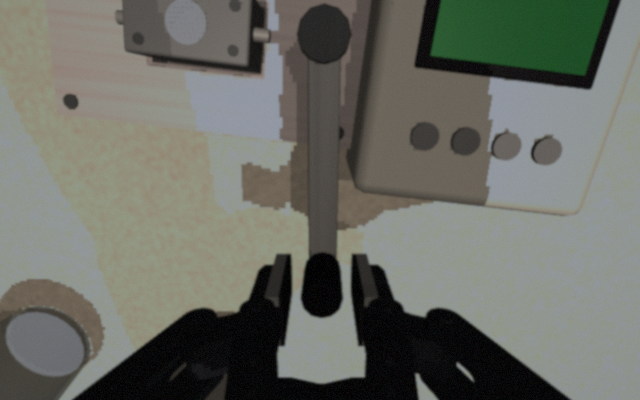

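```bash
python3 -m crank '[[[0.3,-10.3,-0.6,6,171],[0.6,-10.8,0,6,171],[0.6,-10.8,0,6,171],[0.6,-10.8,0,6,171],[0.6,-10.8,0,6,171],[0.6,-10.8,0,6,171],[0.6,-10.8,0,6,171]]]'
python3 - <<'E'
from h import *
o,M,ya=st()
plan([(537+103.5*np.cos(np.radians(a)),87+103.5*np.sin(np.radians(a)),78,a+90) for a in np.arange(ya-90-6,-120,-6)][:12])
E
```

```text
clock: 25.42
eef_pos: [0.6167, 0.0214, 0.0815]
tool_rot: [0.355, 0.935, -0.009, -0.008]
ft_force: [-0.1, 0.7, -1.0]
grip_width: 0.0281
t 25.43 tcp [616.7  21.4  81.5] yang 48.37 tilt [-0.022 -0.01  -1.   ] F [-0.1  0.7 -1. ] w 28.1 q [ 0.04  0.58  0.12  1.13 -0.01  0.77]
t 25.43 tcp [616.7  21.4  81.5] yang 48.37 tilt [-0.022 -0.01  -1.   ] F [-0.1  0.7 -1. ] w 28.1 q [ 0.04  0.58  0.12  1.13 -0.01  0.77]
[0.2,-14.8,3.5,6.0], [0.6,-10.8,0.0,6.0], [0.6,-10.8,0.0,6.0], [0.6,-10.8,0.0,6.0], [0.6,-10.8,0.0,6.0], [0.6,-10.8,0.0,6.0], [0.6,-10.8,0.0,6.0], [0.6,-10.8,0.0,6.0], [0.6,-10.8,0.0,6.0], [0.6,-10.8,0.0,6.0], [0.6,-10.8,0.0,6.0], [0.6,-10.8,0.0,6.0],
```

```bash
python3 -m crank '[[[0.2,-14,2,6,171],[0.6,-10.8,0,6,171],[0.6,-10.8,0.3,6,171],[0.6,-10.8,0,6,171],[0.6,-10.8,0.3,6,171],[0.6,-10.8,0,6,171],[0.6,-10.8,0,6,171]]]'
python3 - <<'E'
from h import *
o,M,ya=st()
save('wrist','w13')
plan([(537+103.5*np.cos(np.radians(a)),87+103.5*np.sin(np.radians(a)),78,a+90) for a in (-89,-94,-98)])
E
```

```text
clock: 26.3
eef_pos: [0.5519, -0.015, 0.0842]
tool_rot: [0.676, 0.737, -0.006, -0.001]
ft_force: [0.9, -0.9, -1.3]
grip_width: 0.0279
t 26.30 tcp [551.9 -15.   84.2] yang 4.91 tilt [-0.009 -0.008 -1.   ] F [ 0.9 -0.9 -1.3] w 27.9 q [-0.02  0.45 -0.09  1.04 -0.01  1.46]
t 26.35 tcp [550.3 -15.2  84.2] yang 4.78 tilt [-0.011 -0.009 -1.   ] F [-1.5 -0.4  0.4] w 27.9 q [-0.02  0.45 -0.09  1.04 -0.01  1.46]
[-0.3,-11.6,6.2,3.8], [0.4,-9.0,0.0,5.0], [0.3,-7.2,0.0,4.0],
```

View pics/w13.png

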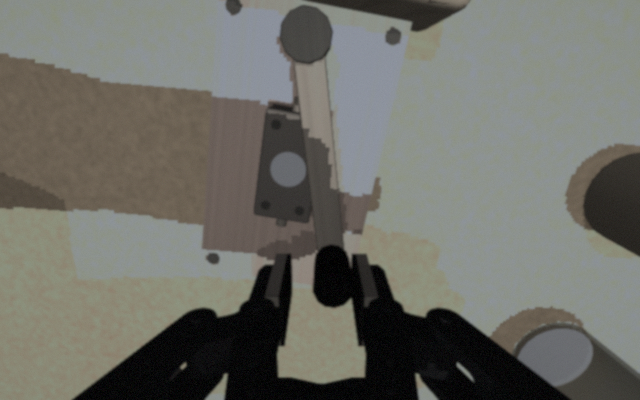

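```bash
python3 -m crank '[[[0,-10,3,4,171],[0.3,-9,1,4,171],[0.3,-5,0,2,171],[0,0,0,0,171]]]'
python3 - <<'E'
from h import *
o,M,ya=st()
plan([(522.5,-17,80,-5.1)])
save('wrist','w14')
E
```

```text
clock: 26.85
eef_pos: [0.5288, -0.0155, 0.0827]
tool_rot: [0.739, 0.674, -0.005, 0.002]
ft_force: [0.1, 0.1, -0.2]
grip_width: 0.0282
t 26.85 tcp [528.8 -15.5  82.7] yang -5.26 tilt [-0.004 -0.009 -1.   ] F [ 0.1  0.1 -0.2] w 28.2 q [-0.02  0.41 -0.16  1.   -0.01  1.64]
t 26.85 tcp [528.8 -15.5  82.7] yang -5.26 tilt [-0.004 -0.009 -1.   ] F [ 0.1  0.1 -0.2] w 28.2 q [-0.02  0.41 -0.16  1.   -0.01  1.64]
[-2.0,-6.2,2.7,-0.2],
```

View pics/w14.png

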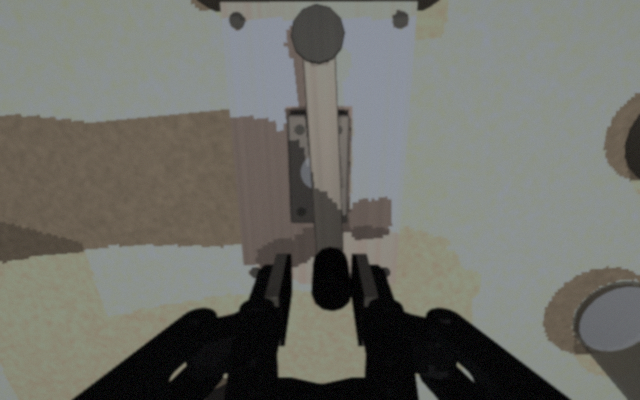

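```bash
python3 -m crank '[[[0,-3,0,0,171],[0,-2,0,0,171],[0,0,0,0,171]]]'
python3 - <<'E'
from h import *
st()
E
python3 -m crank '[[[0,-2,0,0,171],[0,-1,0,0,171],[0,0,0,0,171]]]'
python3 - <<'E'
from h import *
st()
save('wrist','w15')
E
```

```text
clock: 27.28
eef_pos: [0.5247, -0.0151, 0.0828]
tool_rot: [0.738, 0.674, -0.004, 0.002]
ft_force: [-0.0, 0.0, 1.3]
grip_width: 0.0282
t 27.27 tcp [524.7 -15.1  82.8] yang -5.18 tilt [-0.003 -0.009 -1.   ] F [-0.   0.   1.3] w 28.2 q [-0.02  0.4  -0.17  1.   -0.01  1.64]
clock: 27.65
eef_pos: [0.5225, -0.015, 0.0829]
tool_rot: [0.738, 0.674, -0.004, 0.003]
ft_force: [1.0, -0.6, -0.5]
grip_width: 0.028
t 27.65 tcp [522.5 -15.   82.9] yang -5.17 tilt [-0.001 -0.01  -1.   ] F [ 1.  -0.6 -0.5] w 28.0 q [-0.02  0.4  -0.18  0.99 -0.01  1.64]
```

View pics/w15.png

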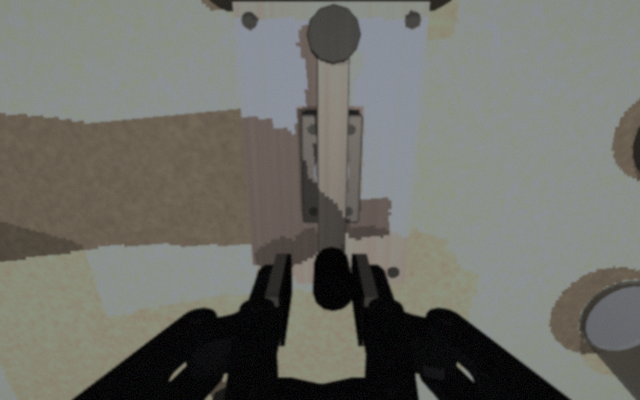

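```bash
python3 -m crank '[[[0,-1.5,0,0,171],[0,-1.5,0,0,171],[0,0,0,0,171]]]'
python3 - <<'E'
from h import *
st()
E
python3 -m crank '[[[0,-1.5,0,0,171],[0,0,0,0,171]]]'
python3 - <<'E'
from h import *
st()
E
```

```text
clock: 28.08
eef_pos: [0.5225, -0.015, 0.0832]
tool_rot: [0.738, 0.674, -0.002, 0.005]
ft_force: [1.3, -1.7, -0.5]
grip_width: 0.0282
t 28.07 tcp [522.5 -15.   83.2] yang -5.18 tilt [ 0.005 -0.01  -1.   ] F [ 1.3 -1.7 -0.5] w 28.2 q [-0.02  0.39 -0.19  0.98 -0.01  1.64]
clock: 28.32
eef_pos: [0.5225, -0.0149, 0.0834]
tool_rot: [0.738, 0.674, -0.001, 0.006]
ft_force: [2.9, 0.0, -1.3]
grip_width: 0.0279
t 28.32 tcp [522.5 -14.9  83.4] yang -5.18 tilt [ 0.008 -0.01  -1.   ] F [ 2.9  0.  -1.3] w 27.9 q [-0.02  0.39 -0.19  0.98 -0.01  1.64]
```

It's against the stop: the position no longer changes and force is building. I'll release by opening slightly, centre, and go straight up.

```bash
python3 -m crank '[[[0,3,0,0,130],[0,0,0,0,120],[0,0,0,0,110],[0,0,-15,0,110],[0,0,-25,0,110],[0,0,-30,0,110],[0,0,-30,0,110],[0,0,0,0,110],[0,0,0,0,110]]]'
python3 - <<'E'
from h import *
o,M,ya=st()
c=save('wrist','w16'); w=wcam(c,o,M); P=cloud(w); m=(P[...,2]>.094)&(P[...,2]<.106); m[260:]=0; print('knob',m.sum(),P[m].mean(0) if m.any() else'')
s=save('top','t16'); cv2.imwrite('pics/t16c.png',cv2.resize(cv2.convertScaleAbs(s['img'][80:340,170:490],alpha=1.8),None,fx=2.3,fy=2.3,interpolation=2))
E
```

```text
clock: 29.45
eef_pos: [0.5217, -0.0136, 0.1896]
tool_rot: [0.738, 0.675, -0.002, 0.004]
ft_force: [-0.1, 0.2, -0.1]
grip_width: 0.0486
t 29.45 tcp [521.7 -13.6 189.6] yang -5.15 tilt [ 0.003 -0.009 -1.   ] F [-0.1  0.2 -0.1] w 48.6 q [-0.02  0.3  -0.02  1.24 -0.01  1.64]
knob 1013 [ 0.64504482 -0.00152447  0.09819038]
```

View pics/w16.png

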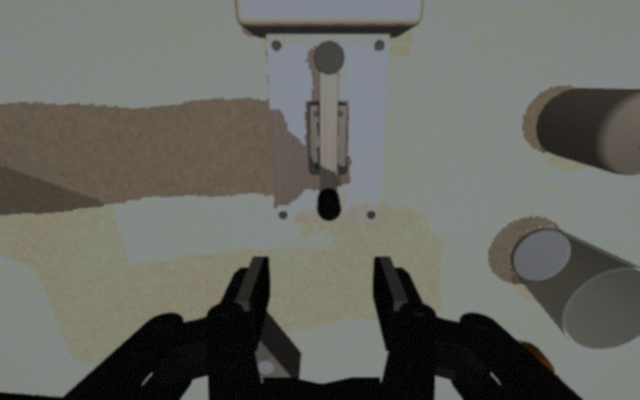

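View pics/t16c.png

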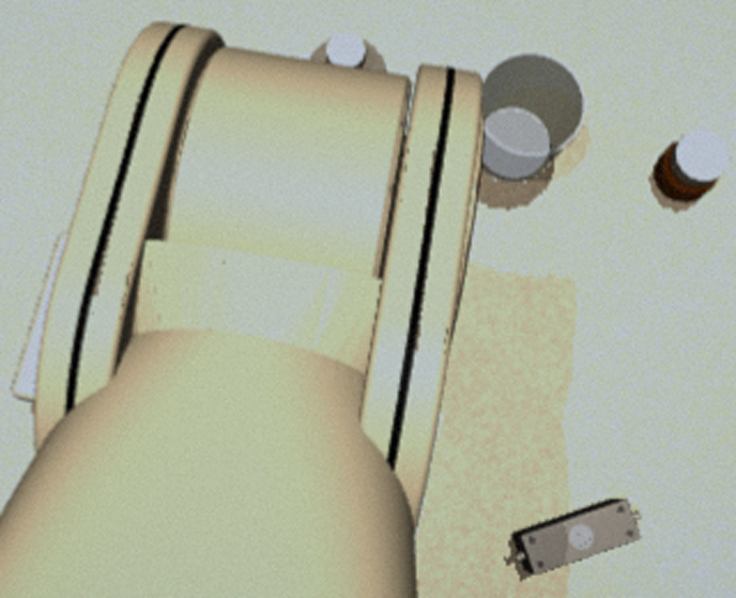

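Run:
```python
from h import *
o,M,ya=st()
c=dict(np.load('pics/w16.npz'));w=wcam(c,o,M)
k=pix_at_z(w,[(329,210)],.1005)[0];h=pix_at_z(w,[(329,57)],.0745)[0]; s=pix_at_z(w,[(276,46),(379.5,45),(371,215),(283,215)],.03)
d=s[0]+s[1]-s[2]-s[3]; print(k,h,'lever',np.arctan2(*(k-h)[1::-1])-np.arctan2(*(-d)[1::-1]))
P=cloud(w); print((P[[110,125,140,155],[343]*4]*1e3).round(1).tolist(),(P[[110,125,140,155],[315]*4]*1e3).round(1).tolist())
bot.job_done()
```

```text
t 29.55 tcp [521.7 -13.6 189.2] yang -5.15 tilt [ 0.002 -0.009 -1.   ] F [-0.   0.5  0.6] w 48.4 q [-0.02  0.3  -0.02  1.24 -0.01  1.64]
[ 0.52879734 -0.01712724  0.1005    ] [0.53811346 0.08711675 0.0745    ] lever -0.00037923200456790873
[[546.3, 49.2, 59.6], [545.4, 37.8, 60.1], [544.7, 26.0, 59.6], [543.8, 14.0, 59.9]] [[524.6, 51.1, 59.1], [523.5, 39.9, 60.7], [522.4, 28.1, 59.8], [521.2, 16.0, 59.8]]
the job is handed in; nothing more can be done
```

The job is handed in. I swung the lever open to about 1.7 rad, lowered the short cell into the pocket and released it. Then I swung the lever shut against its stop and backed the arm off.

- **Cell:** its top read about 60 mm above the bench and level, both after release and after the lever was shut. That is the fully seated height.
- **Lever:** the last wrist picture put it at about 0.00 rad from shut. When I pushed it further, the tool stopped advancing and the force rose to about 3 N.
- **Arm:** it stands about 110 mm above the dock, with no force on the tool.
- **Other objects:** the arm never touched the long cell, bottle, beaker or jar as far as I could see. They looked unmoved in the last pictures, but I did not measure their positions again. The arm hid part of the dock from the top camera, so the final dock check came from the wrist camera only.
- **Disagreement:** the wrist camera read about 1.5 mm sideways of the top camera, within its stated calibration. I lined the cell up with the pocket using the wrist camera for both.

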